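# Set the tracing light's selector and start it

## Robot

A 6-joint arm with a two-finger parallel gripper is mounted at the origin on the work surface. World frame = base frame: x ahead of the robot, y to its left, z up, the work surface at z = 0. Lengths are in m, angles in rad, forces in N, time in s.
With the tool pointing down it reaches from about 0.375 to 0.975 m from the base axis. Payload 3.8 kg.
Tool frame: the origin (TCP) lies at the very end of the fingers, on their centre line; the grasp point (between the pads) lies behind it (bot.tcp_to_grasp is the y of the grasp point in the tool frame, in m); y points along the fingers, z is the direction in which the jaws open and shut, and the axes are right-handed (so a half turn about y gives the same grasp; the last joint's range is limited). The gripper opens to 85 mm and grips with 20 to 120 N. Pads are 22 mm wide; open, the fingers measure 114 mm over their backs; the gripper's body (76 mm by 85 mm) begins 54 mm behind the grasp point. The pads swing forward as they close: fully open they stand 13 mm farther back than shut.
Start: joints at [-1.192, 0.264, 1.604, -0, 1.274, -0.037], TCP at [0.273, -0.617, 0.231] pointing down, gripper open.
Joint ranges: [-2.63, 2.63], [-0.94, 2.18], [0.31, 2.57], [-1.31, 4.45], [0, 2.66], [-2.55, 2.55]. Speed limits (rad/s): [2.57, 2.57, 3.14, 3.14, 3.14, 3.14].

## Interface

Orientations are given as a rotation vector (axis times angle).
In Python, from workcell import bot, optics, workorder gives the robot as it stands.
- The arm moves only by the shell command python3 -m handwheel 'ROWS' [FORCE]. ROWS is JSON, a list of rows, each a list of 7 numbers: the shift along the tool's x, y, z in m, then the turn, a rotation vector about the tool's x, y, z in rad, then the opening, from 0 (shut) to 1 (fully open). A call has 1 to 8 rows; each row shifts and turns the commanded pose from where the row before left it, along the tool's axes as they then stand; what a row does not reach is not made up. A row lasts 1/8 s, in which the tool goes at most 62.5 mm and 10.7 degrees, less where a joint would pass 70% of its speed; a pose out of reach is approached as far as the arm can. A call with a gripper value outside its range is refused whole. The fingers move at their own pace and stop on an object; FORCE is the grip in N (left out, the last holds). Time passes only in rows, so rows that do not move let the fingers close. It gives the time, the measured TCP pose, the force and the opening at its end, in the units of the state.
- bot.read_state(): the state, without advancing time (a new reading comes with each control period).
- optics.read_camera(name): name is "side" or "top"; returns a dict with "image" (420x560x3 uint8, red, green, blue), "z_map" (420x560 float32, m along the optical axis (not along the pixel's ray), 0 where there is no reading), "mtx" (3x3 intrinsics, pixels), "dist" ([k1, k2, p1, p2, k3] as OpenCV has them; the pictures are not rectified), "world_from_camera" (4x4, takes a point from camera to world coordinates). Camera axes: x right, y down, z forward; pixel columns grow to the right and rows downward; lengths in m; the calibration is good to about 2 mm. A picture is of the moment at which its call begins.
- workorder.finish_job(): hands the job in, once; it reports no verdict.
The state is a dict: "time": time; "q": joint angles; "joint_vel": joint speeds; "joint_torque": joint torques, N m; "tool_pos": TCP position; "tcp_rot": TCP orientation; "wrist_force": force on the tool from outside, world axes, zero at the start; "torque": the same for the moment, N m; "width": opening from 0.0 (shut) to 1.0 (fully open).
Only numpy, scipy, OpenCV 4.12 (cv2) and the standard library are available. Lean on these libraries where they do the work, as an engineer would, in place of code of your own. Each camera call takes 0.05 s, during which the arm holds its last target.

## Task

Set the tracing light for the next drawing: push the selector's tab round with your fingertips until it points squarely at the plus-shaped tag, then press the steel start button fully down and let it come back up. Only push - do not take the tab between your fingers - and do not press the button before the selector is set. Leave the jar, the stamp and everything else standing about where they are.

Things in the scene. Friction and masses are not known exactly. Their poses are not given: they have to be found in the camera images.
- station: Tracing-light station fixed to the table, place and yaw (to 0.2 rad) vary: a low pale grey box, flat top (deck) 45 mm above the table. Origin at table height under the selector's axis. In its frame (x away from the robot at yaw 0, y left) the deck runs x -145 to 145 mm, y -215 to 145 mm; the white light panel, same height, y 145 to 400 mm.
- selector (a joint): Rotary selector, rad: 0 = tab points along the station's -x, growing counter-clockwise from above (+1.57: along its -y); stops at -2.6, 2.6. Starts between -0.5 and 0.5. Black disc, 90 mm diameter, 18 mm high, with one radial tab 10 mm thick reaching 92 mm from the axis, 4 to 34 mm above the deck. No clicks: even friction (0.15 N m, 2 N at the tab), stays where left.
- tab (a point): Point on the tab's top edge, 75 mm from the selector's axis, 34 mm above the deck; turns with the tab. A fingertip beside it at this radius, 8 to 15 mm above the deck, pushes the tab well.
- aim (a point): Point in the air that the tab points at: straight out along the tab's centre line, 118 mm from the axis, 3 mm above the deck; turns with the tab. It lies over the centre of a tag when the tab points squarely at that tag.
- tag_cross: The plus-shaped tag: two crossed dark steel bars 46 x 14 mm, 3 mm thick, fixed flat on the deck, origin under its centre. The four tags (disc, square, plus, bar; same steel) lie 118 mm from the selector's axis, at selector values -2.09, -1.05, 1.05 and 2.09; which lies where changes each time.
- tag_disc: Round tag, 42 mm diameter, 3 mm thick, fixed on the deck; origin under its centre. Not wanted.
- tag_square: Square tag, 38 mm, 3 mm thick, fixed on the deck; origin under its centre. Not wanted.
- tag_bar: Plain bar-shaped tag, 14 x 48 mm, 3 mm thick, fixed on the deck; origin under its centre. Not wanted.
- start (a joint): The start button's travel in m: 0 up, 0.006 fully down; springs back. Fully down takes 5 N; it counts as pressed from 0.004.
- start_top (a point): Centre of the top of the start button: a round steel button, 36 mm diameter, in a black housing on the deck, 178 mm from the selector's axis along the station's -y; pressed straight down.
- ink_jar: Loose small glass jar, 42 mm diameter, 52 mm high, standing on the deck beyond the start button; origin under its centre. Leave alone.
- seal: Loose marble stamp block, 24 x 24 mm, 47 mm high, standing on the deck on the robot's side of the start button; origin under its centre. Leave alone.
- paperweight: Loose dark wooden bar, 30 x 190 x 18 mm, lying on the light panel; origin under its centre. Leave alone.
- dish: Loose white porcelain dish, 72 mm across, 22 mm high, on the light panel; origin under its centre. Leave alone.
- palette: Loose white plastic tray with four wells, 180 x 150 x 50 mm, on the table to the robot's right; origin under its centre. Leave alone.
- bottle: Loose clear bottle, 62 mm diameter, 190 mm high, on the table at the left; origin under its centre. Leave alone.
- brush: Loose brush, 200 mm long, lying on the table at the right. Leave alone.
- brush_pot: Loose wooden pot with brushes, 76 mm across, about 200 mm high in all, on the table at the left; origin under its centre. Leave alone.

How it is judged:
By the outcome, as a careful person would: the job done as asked, in the order asked, and still so for the second after the job is handed in, with the robot touching nothing.
It also fails if it takes over 48 s, if anything falls off the work surface, if the arm or the gripper's body presses on something with over 40 N, if the wrist force passes 120 N, or if a joint passes its speed limit or range.

## Working session

There is one attempt and no reset: what is moved stays moved. The work goes in short steps, Python scripts to look and compute and a shell command to move; the robot and the scene stay as the last step left them, time stands still between calls to the robot, and variables do not carry over. Pictures are saved under pics/ and viewed, and the job is handed in when it is done.

```bash
mkdir -p pics; ls; python3 - <<'E'
from workcell import bot, optics
import cv2, numpy as np
s=bot.read_state()
for k in s: print(k, np.round(s[k],4))
print(bot.tcp_to_grasp)
for n in("side","top"):
    c=optics.read_camera(n); cv2.imwrite(f"pics/{n}0.png",c["image"][:,:,::-1]); print(n,c["mtx"],c["dist"],np.round(c["world_from_camera"],4))
    np.savez(f"{n}0.npz",**{k:c[k] for k in("image","z_map","mtx","dist","world_from_camera")})
E
```

```text
pics
time 0.0
q [-1.1919  0.2648  1.6054  0.      1.2737 -0.0369]
joint_vel [ 0.0006  0.     -0.0013  0.0002 -0.0012  0.0011]
joint_torque [ 1.10000e-03 -5.15109e+01 -3.67316e+01  3.00000e-04  1.28000e-02
 -0.00000e+00]
tool_pos [ 0.2724 -0.6168  0.2299]
tcp_rot [-0.4206  1.9947 -1.9902]
wrist_force [-0.0909  0.6579  0.0639]
torque [-0.0268  0.0026  0.0054]
width 0.9994
-0.0187
side [[435.63831905   0.         284.79240136]
 [  0.         435.63831905 212.33031396]
 [  0.           0.           1.        ]] [-0.13188354  0.          0.          0.          0.        ] [[-0.8429 -0.3673  0.3933 -0.005 ]
 [-0.5378  0.5487 -0.6401  0.9288]
 [ 0.0193 -0.751  -0.66    1.0296]
 [ 0.      0.      0.      1.    ]]
top [[431.76393008   0.         274.21293943]
 [  0.         431.76393008 208.38758071]
 [  0.           0.           1.        ]] [0.03075645 0.         0.         0.         0.        ] [[-2.6700e-02 -9.9420e-01  1.0430e-01  3.9700e-01]
 [-9.9960e-01  2.6600e-02 -2.0000e-03  2.2600e-02]
 [-7.0000e-04 -1.0430e-01 -9.9450e-01  1.3245e+00]
 [ 0.0000e+00  0.0000e+00  0.0000e+00  1.0000e+00]]
```

View pics/top0.png

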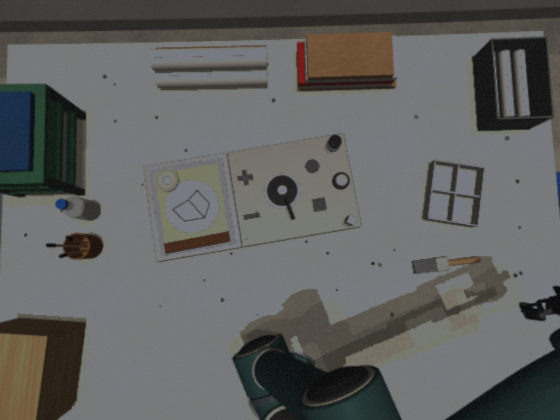

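View pics/side0.png

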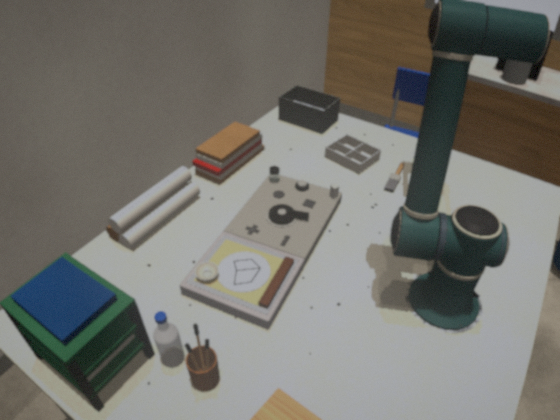

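The top view shows the tab at (291,215) pointing roughly toward the robot. The plus is at (245,178) on the far left, so the selector goes to about -2.09 (clockwise). The bar is at (252,216), the square at (320,205), the disc at (312,166) and the button at (341,181). The jar is at (334,143) and the stamp at (351,220). Next I'll measure these.

```bash
cat > h.py <<'E'
import numpy as np, cv2
def ray(c,uv,z):
    p=cv2.undistortPoints(np.array(uv,float).reshape(-1,1,2),c["mtx"],c["dist"]).reshape(-1,2)
    T=c["world_from_camera"]; d=np.c_[p,np.ones(len(p))]@T[:3,:3].T; o=T[:3,3]
    return o+d*((z-o[2])/d[:,2])[:,None]
def proj(c,P):
    T=np.linalg.inv(c["world_from_camera"])
    rv,_=cv2.Rodrigues(T[:3,:3]); return cv2.projectPoints(np.array(P,float).reshape(-1,3),rv,T[:3,3],c["mtx"],c["dist"])[0].reshape(-1,2)
E
python3 - <<'E'
import numpy as np, cv2
from h import *
for n,(x0,x1,y0,y1) in {"top":(135,370,120,270),"side":(180,350,155,330)}.items():
    c=dict(np.load(n+"0.npz")); im=c["image"]
    cr=im[y0:y1,x0:x1,::-1]; s=min(800/(x1-x0),600/(y1-y0))
    cv2.imwrite(f"pics/{n}0z.png",cv2.resize(cr,None,fx=s,fy=s,interpolation=cv2.INTER_CUBIC)[:600,:800]); print(n,s)
    g=cv2.cvtColor(im,cv2.COLOR_RGB2GRAY)
    m=np.zeros_like(g); m[y0:y1,x0:x1]=(g[y0:y1,x0:x1]<(125 if n=="top" else 110))*255
    nl,lab,st,ce=cv2.connectedComponentsWithStats(m)
    for i in range(1,nl):
        if 25<st[i,4]<1500: print(i,st[i],ce[i].round(1), np.round(ray(c,ce[i],.048),4))
E
```

```text
top 3.404255319148936
side 3.4285714285714284
1 [ 180  155   76   29 1282] [215.6 165.2] [[ 0.9534 -0.1077  0.048 ]]
2 [326 155  24  14 168] [339.7 159.9] [[ 0.5684 -0.4126  0.048 ]]
4 [270 166   9   9  70] [273.9 170.3] [[ 0.746  -0.2062  0.048 ]]
5 [180 177  11  13  63] [184.3 182.7] [[0.979  0.0436 0.048 ]]
6 [270 177   9   6  42] [274.  179.7] [[ 0.7125 -0.1561  0.048 ]]
7 [295 183  14   9  80] [301.6 187.2] [[ 0.6036 -0.1748  0.048 ]]
8 [330 188   8  11  68] [333.5 192.8] [[ 0.4911 -0.2117  0.048 ]]
9 [274 191  10   7  61] [278.3 194. ] [[ 0.653  -0.0944  0.048 ]]
10 [180 192  19  20 124] [188.6 201.6] [[0.8915 0.1168 0.048 ]]
11 [303 199  12   9  70] [308.8 203.2] [[ 0.536  -0.1107  0.048 ]]
12 [ 181  198  160  131 1035] [256.1 290.2] [[0.4672 0.305  0.048 ]]
13 [269 204  40  21 544] [286.2 214.7] [[ 0.5695 -0.0157  0.048 ]]
14 [246 225  13   9  67] [252.  229.3] [[0.6239 0.107  0.048 ]]
15 [281 236   9  10  44] [284.7 240.2] [[0.5077 0.0904 0.048 ]]
16 [259 257  35  51 577] [275.9 282.5] [[0.4359 0.2503 0.048 ]]
17 [197 277  20   7  54] [206.9 280.7] [[0.6061 0.3561 0.048 ]]
```

View pics/top0z.png

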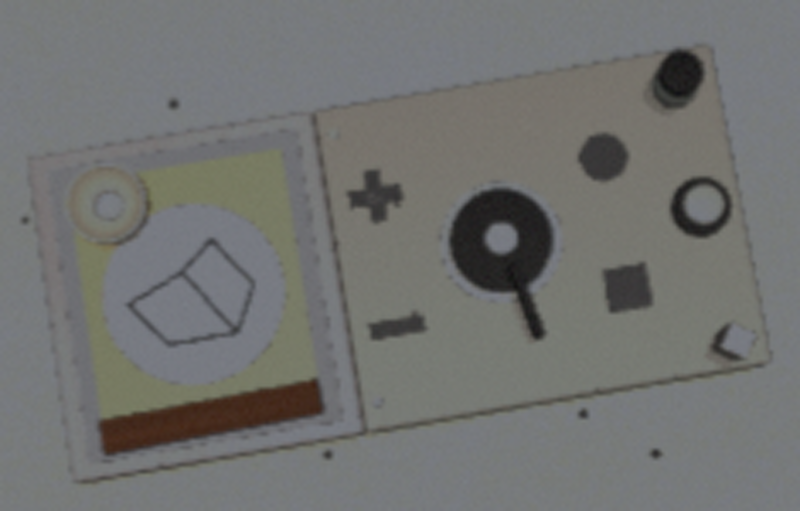

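View pics/side0z.png

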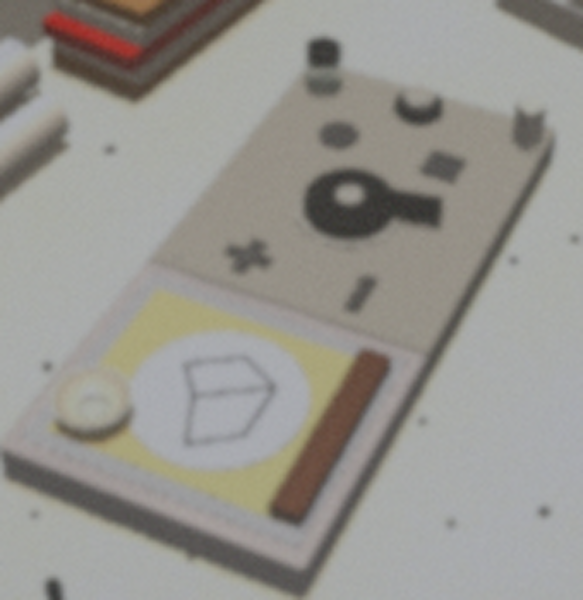

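The zooms confirm the layout: plus at (375,195) and disc hub at (500,240) in the top crop, with nothing standing between the tab and the plus. I'll segment the top view with a lower threshold and fit the station frame.

```bash
cat >> h.py <<'E'
def tags(c,n,thr):
    im=c["image"]; g=cv2.cvtColor(im,cv2.COLOR_RGB2GRAY)
    x0,x1,y0,y1=(232,365,125,240) if n=="top" else (215,350,158,265)
    m=np.zeros_like(g); m[y0:y1,x0:x1]=(g[y0:y1,x0:x1]<thr)*255
    return m,cv2.connectedComponentsWithStats(m)
def rigid(A,B):
    A=np.array(A);B=np.array(B);a=A-A.mean(0);b=B-B.mean(0)
    th=np.arctan2((a[:,0]*b[:,1]-a[:,1]*b[:,0]).sum(),(a*b).sum())
    R=np.array([[np.cos(th),-np.sin(th)],[np.sin(th),np.cos(th)]]); t=B.mean(0)-R@A.mean(0)
    return th,t,np.linalg.norm(A@R.T+t-B,axis=1)
E
python3 - <<'E'
from h import *
c=dict(np.load("top0.npz"));g=cv2.cvtColor(c["image"],cv2.COLOR_RGB2GRAY)
print(g[178,244],g[166,312],g[190,262],g[190,274],g[150,280])
for thr in(75,90,100):
    m,(nl,lab,st,ce)=tags(c,"top",thr); print(thr)
    for i in range(1,nl):
        if 30<st[i,4]<1500: print(st[i],ce[i].round(1), np.round(ray(c,ce[i],.048)[0,:2],4))
E
```

```text
63 55 117 29 115
75
[327 135  15  17 191] [333.6 142.8] [ 0.7248 -0.1644]
[305 159  14  14 143] [311.7 165.7] [ 0.6565 -0.0959]
[238 170  15  15 114] [244.7 177.2] [0.6271 0.1058]
[332 172  18  18 132] [339.5 181.1] [ 0.6078 -0.1775]
[267 175  30  45 704] [282.4 192.1] [ 0.5792 -0.0059]
[313 198  13  14 148] [318.8 204.2] [ 0.5397 -0.1129]
[244 212  16   8  69] [251.  215.7] [0.5108 0.0894]
[344 216   8  10  31] [346.9 221.2] [ 0.4871 -0.1942]
90
[326 134  16  18 217] [333.5 142.8] [ 0.725  -0.1642]
[305 159  15  14 157] [311.8 165.7] [ 0.6568 -0.0962]
[237 170  16  16 136] [245.  177.1] [0.6274 0.1049]
[332 172  18  18 160] [340.1 180.9] [ 0.6081 -0.1791]
[267 175  31  45 762] [282.7 192.4] [ 0.5783 -0.0065]
[312 197  15  15 167] [319.  204.1] [ 0.5402 -0.1136]
[243 212  17   8  83] [251.4 215.7] [0.5109 0.0883]
[344 215   9  11  40] [347.  221.2] [ 0.487  -0.1944]
100
[324 134  18  19 243] [333.1 143.2] [ 0.7238 -0.163 ]
[305 159  15  15 169] [312.  165.7] [ 0.6566 -0.0968]
[237 170  17  16 145] [245.1 177.3] [0.6269 0.1046]
[332 172  18  18 178] [340.  180.7] [ 0.6087 -0.1788]
[267 175  31  45 789] [282.8 192.6] [ 0.5775 -0.0068]
[232 183  10  57  84] [236. 211.] [0.526  0.1337]
[312 197  15  15 179] [319.  204.2] [ 0.5399 -0.1137]
[243 211  18   9  91] [251.5 215.6] [0.5112 0.0878]
[343 215  11  12  53] [347.1 221.3] [ 0.4867 -0.1946]
[283 227  77  13 111] [321.7 233. ] [ 0.4542 -0.1183]
```

```bash
python3 - <<'E'
from h import *
S=dict(disc=2.09,plus=-2.09,square=1.05,bar=-1.05)
M=[.118*np.array([np.cos(np.pi+s),np.sin(np.pi+s)]) for s in S.values()]
t=dict(np.load("top0.npz"));s=dict(np.load("side0.npz"))
W=ray(t,[[311.8,165.7],[245,177.1],[319,204.1],[251.4,215.7]],.048)[:,:2]
V=ray(s,[[278.3,194],[252,229.3],[308.8,203.2],[284.7,240.2]],.048)[:,:2]
for n,B in(("top",W),("side",V),("avg",(W+V)/2)):
    th,o,r=rigid(M,B); print(n,"yaw",th.round(4),"origin",o.round(4),"res mm",(r*1e3).round(1))
    R=np.array([[np.cos(th),-np.sin(th)],[np.sin(th),np.cos(th)]])
    print(" button",R@[0,-.178]+o)
th,o,_=rigid(M,(W+V)/2)
# tab angle: tab pixels
m,_=tags(t,"top",75)
ys,xs=np.nonzero(m); tht,ot,_=rigid(M,W)
P=ray(t,np.c_[xs,ys],.045+.034)[:,:2]-ot; r=np.hypot(*P.T)
k=(r>.055)&(r<.095)&(abs(P[:,1])<.06)&(P[:,0]<0); print(k.sum(),P[k].mean(0), "world ang",np.arctan2(*P[k].mean(0)[::-1]), "sel",(np.arctan2(*P[k].mean(0)[::-1])-np.pi-tht+np.pi)%(2*np.pi)-np.pi)
# depth check deck & jar,seal
T=t["world_from_camera"]
def pt(u,v): 
    p=cv2.undistortPoints(np.array([[[u,v]]],float),t["mtx"],t["dist"])[0,0]; return T[:3,:3]@np.array([*p,1])*t["z_map"][v,u]+T[:3,3]
for u,v in((283,190),(283,150),(341,181),(334,141),(352,219),(244,178),(291,215)): print(u,v,pt(u,v).round(4))
E
```

```text
top yaw 0.1443 origin [ 0.5838 -0.0042] res mm [0.9 0.8 0.5 0.5]
 button [ 0.6094409  -0.18032405]
side yaw 0.1418 origin [ 0.5802 -0.0019] res mm [0.9 0.7 0.8 0.9]
 button [ 0.60534097 -0.17810581]
avg yaw 0.143 origin [ 0.582 -0.003] res mm [0.9 0.7 0.6 0.7]
 button [ 0.60739114 -0.17921505]
50 [-0.07075221 -0.02325408] world ang -2.8240456133467036 sel 0.1732201577548782
283 190 [ 0.5823 -0.0073  0.0686]
283 150 [ 0.7067 -0.0112  0.0495]
341 181 [ 0.6044 -0.1785  0.0688]
334 141 [ 0.7177 -0.1587  0.0967]
352 219 [ 0.4899 -0.2017  0.0907]
244 178 [0.6245 0.1078 0.0495]
291 215 [ 0.5073 -0.0282  0.0762]
```

```bash
cat >> h.py <<'E'
from scipy.spatial.transform import Rotation as Ro
O=np.array([.582,-.003]); YAW=.143
def tool(s):
    return np.array(s["tool_pos"]),Ro.from_rotvec(s["tcp_rot"]).as_matrix()
E
python3 - <<'E'
from h import *
from workcell import bot
p,R=tool(bot.read_state()); print(p,R.round(3))
zz=np.arctan2(R[1,2],R[0,2]); xx=np.arctan2(R[1,0],R[0,0]); print("tool x ang",xx,"z ang",zz)
# desired: finger centre at radius .075, offset ccw tangential 5+11 (+10 gap)
a=np.pi+YAW+.17
for a_,n in((a,"start"),(np.pi+YAW-2.09,"end")):
    rad=np.array([np.cos(a_),np.sin(a_)]);tan=np.array([-rad[1],rad[0]])
    for off in(.016,.030):
        print(n,off,O+.075*rad+off*tan,"radial ang",(a_+np.pi)%(2*np.pi)-np.pi,"push dir ang",(a_-np.pi/2+np.pi)%(2*np.pi)-np.pi)
E
```

```text
[ 0.27239641 -0.61683439  0.23003021] [[-0.915 -0.001  0.404]
 [-0.404  0.002 -0.915]
 [-0.    -1.    -0.002]]
tool x ang -2.725806619904189 z ang -1.1550100336728701
start 0.016 [ 0.51557057 -0.0413162 ] radial ang -2.8285926535897934 push dir ang 1.8837963267948963
start 0.03 [ 0.51988137 -0.05463599] radial ang -2.8285926535897934 push dir ang 1.8837963267948963
end 0.016 [0.59467336 0.07263323] radial ang 1.194592653589793 push dir ang -0.3762036732051035
end 0.03 [0.58165244 0.07777672] radial ang 1.194592653589793 push dir ang -0.3762036732051035
```

```bash
python3 -m handwheel '[[-0.0412,0,-0.0373,0,0,0,0],[-0.0412,0,-0.0373,0,0,0,0],[-0.0412,0,-0.0373,0,0,0,0],[-0.0412,0,-0.0373,0,0,0,0],[-0.0412,0,-0.0373,0,0,0,0],[-0.0412,0,-0.0373,0,0,0,0],[-0.0412,0,-0.0373,0,0,0,0],[-0.0412,0,-0.0373,0,0,0,0]]' 40
python3 -m handwheel '[[-0.0412,0,-0.0373,0,0,0,0],[-0.0412,0,-0.0373,0,0,0,0],[-0.0412,0,-0.0373,0,0,0,0],[0,0,0,0,0,0,0]]'
python3 -m handwheel '[[0,0,0,0,-0.1835,0,0],[0,0,0,0,-0.1835,0,0],[0,0,0,0,-0.1835,0,0],[0,0,0,0,-0.1835,0,0],[0,0,0,0,-0.1835,0,0],[0,0,0,0,-0.1835,0,0],[0,0,0,0,-0.1835,0,0],[0,0,0,0,-0.1835,0,0]]'
cat > look.py <<'E'
import sys
from h import *
from workcell import bot,optics
s=bot.read_state();p,R=tool(s);print(s["time"],"p",p.round(4),"zang",round(np.arctan2(R[1,2],R[0,2]),4),"tilt",R[2].round(3),"q",np.round(s["q"],3),"F",np.round(s["wrist_force"],2),"w",s["width"])
for n,(x0,x1,y0,y1) in {"top":(135,370,100,270),"side":(180,360,130,310)}.items():
    c=optics.read_camera(n); np.savez(f"{n}_{sys.argv[1]}.npz",**{k:c[k] for k in("image","z_map","mtx","dist","world_from_camera")})
    cr=c["image"][y0:y1,x0:x1,::-1]
    cv2.imwrite(f"pics/{n}_{sys.argv[1]}.png",cv2.resize(cr,None,fx=3.3,fy=3.3,interpolation=cv2.INTER_CUBIC))
E
python3 look.py a
```

```text
time: 1.1
tool_pos: [0.4538, -0.2096, 0.231]
tcp_rot: [-0.42, 1.993, -1.992]
wrist_force: [1.8, -0.8, -0.6]
width: 0.003
time: 1.6
tool_pos: [0.5222, -0.0557, 0.2308]
tcp_rot: [-0.425, 1.99, -1.988]
wrist_force: [0.0, 0.7, -0.4]
width: 0.0
time: 2.6
tool_pos: [0.5207, -0.0602, 0.2308]
tcp_rot: [-1.344, 0.973, -0.971]
wrist_force: [0.6, -0.2, -0.7]
width: -0.004
2.6 p [ 0.5207 -0.0602  0.2308] zang 0.3179 tilt [-0.    -1.    -0.001] q [-1.620e-01 -2.200e-02  1.923e+00 -1.000e-03  1.241e+00 -4.800e-01] F [ 0.55 -0.24 -0.73] w -0.003703918904938076
```

```bash
python3 -m handwheel '[[0,0.044,0,0,0,0,0],[0,0.044,0,0,0,0,0],[0,0.044,0,0,0,0,0],[0,0.040,0,0,0,0,0],[0,0,0,0,0,0,0],[0,0,0,0,0,0,0]]'
python3 look.py b
```

```text
time: 3.45
tool_pos: [0.5223, -0.0596, 0.0605]
tcp_rot: [-1.34, 0.976, -0.978]
wrist_force: [0.3, -0.3, 0.7]
width: 0.001
3.45 p [ 0.5223 -0.0596  0.0605] zang 0.3111 tilt [ 0.001 -1.     0.001] q [-0.161  0.155  2.078 -0.     0.907 -0.472] F [ 0.27 -0.35  0.7 ] w 0.0005992136415799619
```

View pics/side_b.png

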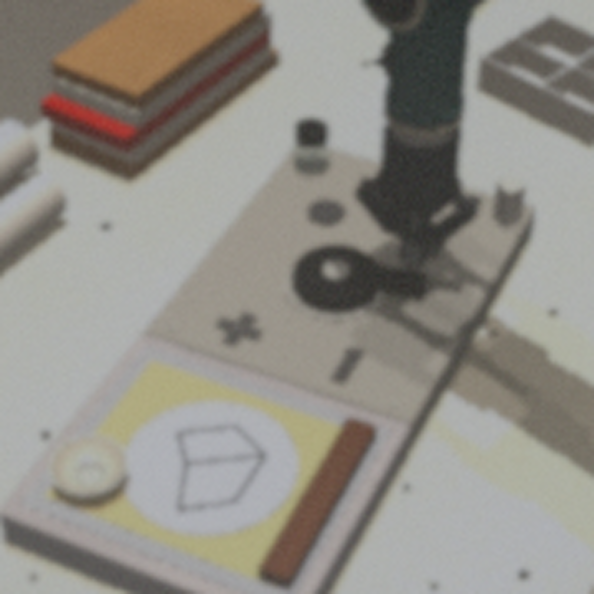

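View pics/top_b.png

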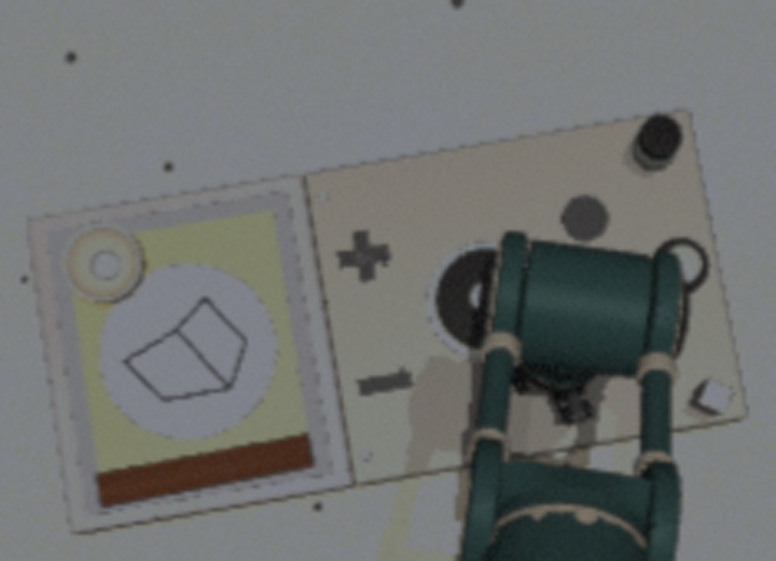

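The side view shows the shut fingertips standing beside the tab on its anticlockwise side, near (430,265). The tab at (405,285) has not been touched. I'll close the gap and start the sweep.

```bash
python3 -m handwheel '[[-0.010,0.004,0,0,0,0,0],[-0.009,0,0,0,0,0,0],[0,0,0,0,0,0,0]]'
python3 -m handwheel '[[-0.0133,0,-0.0016,0,0.1745,0,0],[-0.0133,0,-0.0016,0,0.1745,0,0],[-0.0133,0,-0.0016,0,0.1745,0,0],[-0.0133,0,-0.0016,0,0.1745,0,0],[0,0,0,0,0,0,0]]'
cat > rel.py <<'E'
from h import *
from workcell import bot
s=bot.read_state();p,R=tool(s);z=np.arctan2(R[1,2],R[0,2]);d=p[:2]-O
print(s["time"],p.round(4),"zang",round(z,4),"sel-equiv",round((z+np.pi-np.pi-YAW),3),"radius",-(d@R[:2,2]),"off",d@R[:2,0],"F",np.round(s["wrist_force"],2),"q",np.round(s["q"],2))
E
python3 rel.py
```

```text
time: 3.92
tool_pos: [0.5156, -0.0402, 0.0557]
tcp_rot: [-1.341, 0.974, -0.975]
wrist_force: [0.0, 1.2, 0.1]
width: -0.005
time: 4.55
tool_pos: [0.5067, 0.0115, 0.0554]
tcp_rot: [-1.003, 1.485, -1.484]
wrist_force: [0.8, -0.0, 0.3]
width: -0.002
4.55 [0.5067 0.0115 0.0554] zang -0.3819 sel-equiv -0.525 radius 0.07527993031097646 off 0.01464056606008494 F [ 0.83 -0.03  0.27] q [-0.03  0.13  2.12  0.    0.89  0.35]
```

```bash
python3 look.py c
```

```text
4.55 p [0.5067 0.0115 0.0554] zang -0.3819 tilt [-0. -1. -0.] q [-0.027  0.13   2.119  0.     0.892  0.355] F [ 0.83 -0.03  0.27] w -0.0024174886066506357
```

View pics/side_c.png

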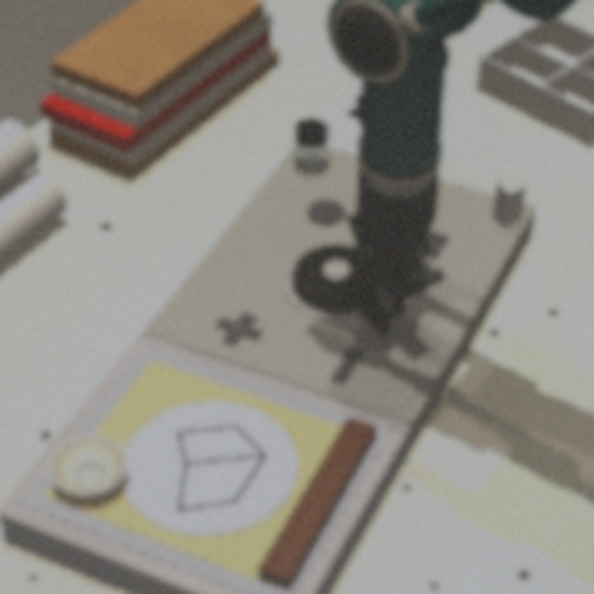

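The tab now lies ahead of the fingertips at about (375,315), so it is turning with them. I'll continue the arc.

```bash
python3 -m handwheel '[[-0.0133,0,-0.0016,0,0.1745,0,0],[-0.0133,0,-0.0016,0,0.1745,0,0],[-0.0133,0,-0.0016,0,0.1745,0,0],[-0.0133,0,-0.0016,0,0.1745,0,0],[0,0,0,0,0,0,0]]'
python3 rel.py
python3 -m handwheel '[[-0.0133,0,-0.0016,0,0.1745,0,0],[-0.0133,0,-0.0016,0,0.1745,0,0],[-0.0133,0,-0.0016,0,0.1745,0,0],[0,0,0,0,0,0,0],[0,0,0,0,0,0,0]]'
python3 rel.py; python3 look.py d
```

```text
time: 5.28
tool_pos: [0.5332, 0.0563, 0.055]
tcp_rot: [-0.489, 1.947, -1.946]
wrist_force: [-0.1, -0.0, 0.3]
width: -0.001
5.275 [0.5332 0.0563 0.055 ] zang -1.079 sel-equiv -1.222 radius 0.07530286097676446 off 0.01507963380049011 F [-0.12 -0.03  0.3 ] q [0.06 0.18 2.06 0.   0.9  1.14]
time: 5.9
tool_pos: [0.5689, 0.0726, 0.0552]
tcp_rot: [-0.034, -2.206, 2.206]
wrist_force: [0.2, -0.5, -0.2]
width: 0.002
5.9 [0.5689 0.0726 0.0552] zang -1.602 sel-equiv -1.745 radius 0.07514162976424084 off 0.015431800762629438 F [ 0.16 -0.48 -0.15] q [0.08 0.25 1.98 0.   0.92 1.69]
5.9 p [0.5689 0.0726 0.0552] zang -1.602 tilt [ 0. -1. -0.] q [0.083 0.246 1.979 0.    0.917 1.685] F [ 0.16 -0.48 -0.15] w 0.001695980556708608
```

View pics/side_d.png

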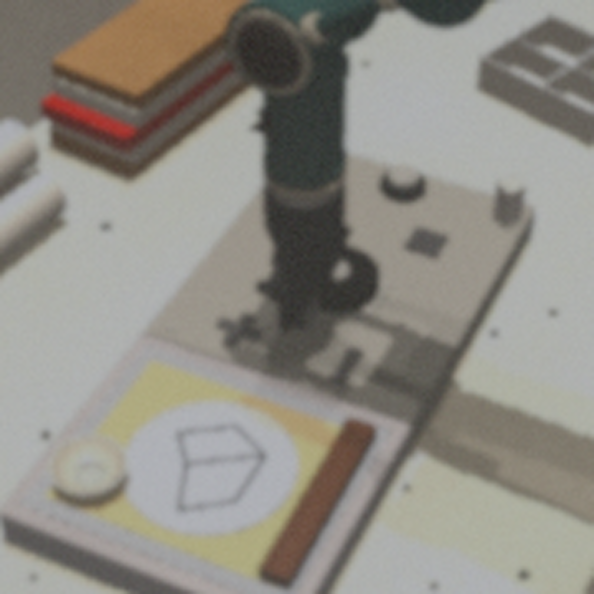

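View pics/top_d.png

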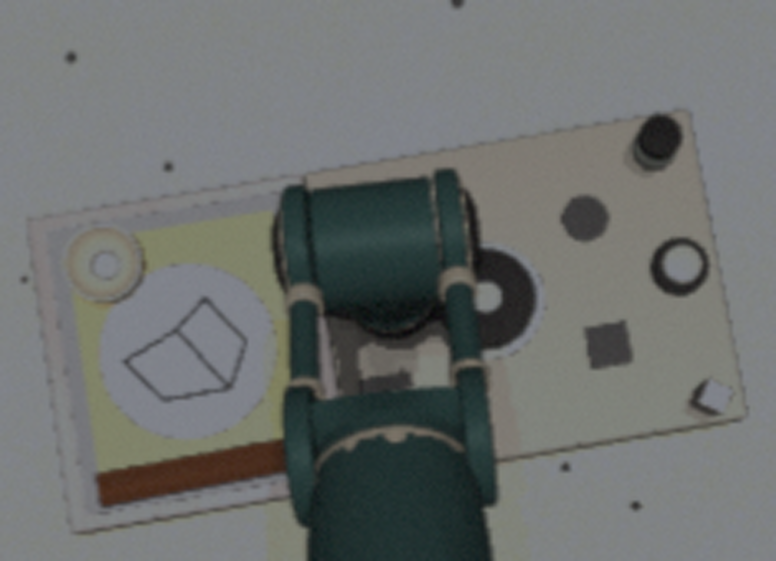

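```bash
python3 -m handwheel '[[-0.0106,0,-0.0014,0,0.14,0,0],[-0.0106,0,-0.0014,0,0.14,0,0],[0,0,0,0,0,0,0],[0,0,0,0,0,0,0]]'
python3 rel.py
python3 -m handwheel '[[0.030,0,0,0,0,0,0],[0.030,0,0,0,0,0,0],[0.05,-0.03,0,0,0,0,0],[0.04,-0.045,0,0,0,0,0],[0.02,-0.045,0.02,0,0,0,0],[0,-0.045,0.03,0,0,0,0],[0,0,0,0,0,0,0]]'
python3 look.py e
```

```text
time: 6.5
tool_pos: [0.5904, 0.0734, 0.0554]
tcp_rot: [-0.324, -2.053, 2.053]
wrist_force: [-0.2, -0.2, 0.9]
width: 0.0
6.5 [0.5904 0.0734 0.0554] zang -1.8835 sel-equiv -2.027 radius 0.07526099108499634 off 0.01550704291277793 F [-0.24 -0.19  0.85] q [0.08 0.28 1.93 0.   0.93 1.97]
time: 7.38
tool_pos: [0.4155, 0.0781, 0.225]
tcp_rot: [-0.336, -2.058, 2.053]
wrist_force: [1.3, -0.2, -0.3]
width: -0.0
7.375 p [0.4155 0.0781 0.225 ] zang -1.8856 tilt [-0.009 -1.    -0.004] q [ 0.127 -0.235  2.121 -0.     1.245  2.013] F [ 1.29 -0.2  -0.32] w -0.0003143971382651381
```

View pics/side_e.png

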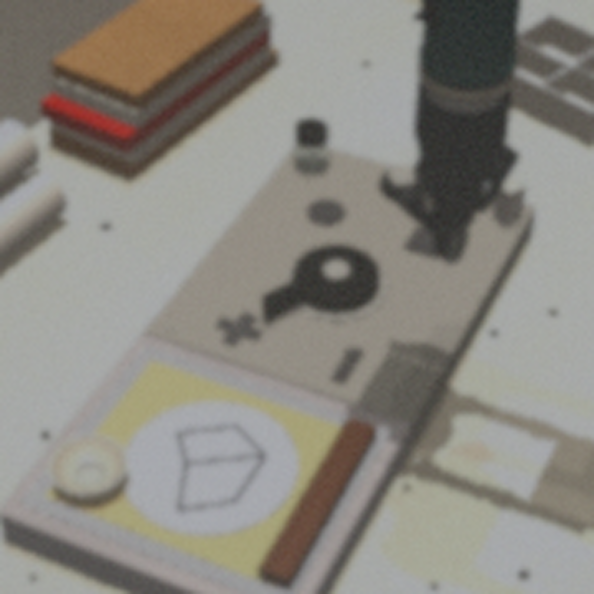

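View pics/top_e.png

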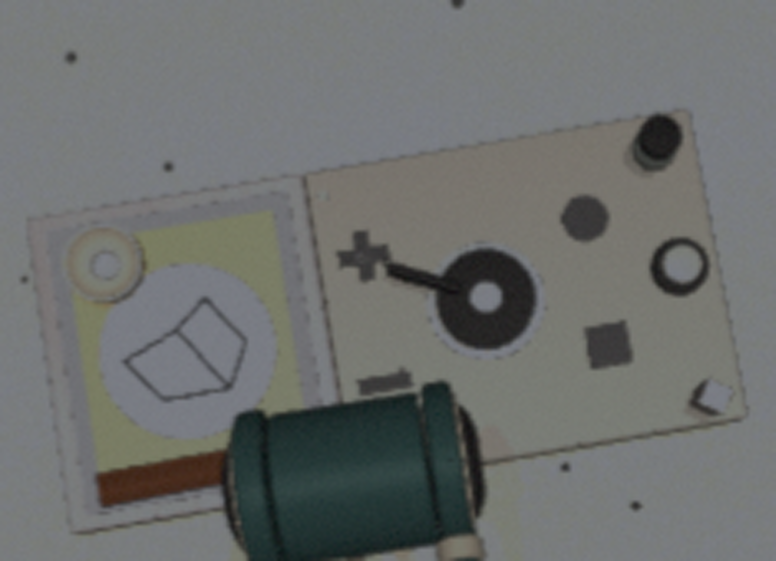

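The tab now points close to the plus: in the top crop its tip is at (390,267) and the plus at (363,256). Both views are unobstructed, so I'll measure the remaining angle.

```bash
cat > tab.py <<'E'
import sys
from h import *
tag=sys.argv[1]; S=dict(disc=2.09,plus=-2.09,square=1.05,bar=-1.05)
wrap=lambda a:(a+np.pi)%(2*np.pi)-np.pi
for n,W in(("top",([[311.8,165.7],[245,177.1],[319,204.1],[251.4,215.7]])),("side",([[278.3,194],[252,229.3],[308.8,203.2],[284.7,240.2]]))):
    c=dict(np.load(f"{n}_{tag}.npz")); W=ray(c,W,.048)[:,:2]
    M=[.118*np.array([np.cos(np.pi+s),np.sin(np.pi+s)]) for s in S.values()]
    th,o,_=rigid(M,W)
    # edge crossing: sample grey on arcs at radius r (plane z): dark interval over angle
    g=cv2.cvtColor(c["image"],cv2.COLOR_RGB2GRAY).astype(np.float32)
    cam=c["world_from_camera"][:2,3]-o
    a0=np.pi+th-2.09; rad=np.array([np.cos(a0),np.sin(a0)]);tan=np.array([-rad[1],rad[0]])
    camleft=np.sign(cam@tan) # which side camera is
    res={}
    for z,side in((.079,-camleft),(.049,camleft)):   # far silhouette at top, near silhouette at bottom
        pts=[]
        for r in np.arange(.056,.088,.002):
            t=np.arange(-.035,.035,.0005)
            P=np.c_[o+r*rad+t[:,None]*tan,np.full(len(t),z)]
            uv=proj(c,P).astype(np.float32); v=cv2.remap(g,uv[:,:1],uv[:,1:],cv2.INTER_LINEAR)[:,0]
            i0=np.argmin(v); thr=(v.min()+np.median(v))/2; i=i0; d=int(side)
            while 0<i<len(t)-1 and v[i]<thr: i+=d
            f=(thr-v[i-d])/(v[i]-v[i-d]); pts.append([r,t[i-d]+f*d*.0005])
        pts=np.array(pts); k=np.polyfit(pts[:,0],pts[:,1],1); e=np.median(pts[:,1]-side*.005); 
        print(n,"z",z,"side",side,"line slope ang",round(np.arctan(k[0]),3),"axis miss mm",round((k[1]-side*.005)*1e3,1),"from offset: dsel",round(e/np.mean(pts[:,0]),3),"resid",np.std(pts[:,1]-np.polyval(k,pts[:,0])).round(5))
    # depth
    zm=c["z_map"]; v,u=np.nonzero(zm>0); p=cv2.undistortPoints(np.c_[u,v].astype(float).reshape(-1,1,2),c["mtx"],c["dist"]).reshape(-1,2)
    T=c["world_from_camera"]; Q=(np.c_[p,np.ones(len(p))]*zm[v,u][:,None])@T[:3,:3].T+T[:3,3]
    d=Q[:,:2]-o; r=np.hypot(*d.T); a=wrap(np.arctan2(d[:,1],d[:,0])-a0)
    k=(r>.055)&(r<.09)&(abs(a)<.5)&(Q[:,2]>.068)&(Q[:,2]<.09)
    print(n,"depth pts",k.sum(),"dsel",np.median(a[k]) if k.any() else None)
    print(" plus dir vs model",wrap(np.arctan2(*(W[1]-o)[::-1])-a0).round(4))
E
python3 tab.py e
```

```text
top z 0.079 side -1.0 line slope ang 0.068 axis miss mm -0.2 from offset: dsel 0.067 resid 0.00022
top z 0.049 side 1.0 line slope ang 0.063 axis miss mm -0.0 from offset: dsel 0.065 resid 0.00037
top depth pts 47 dsel 0.06931553063928497
 plus dir vs model -0.005
side z 0.079 side -1.0 line slope ang 0.004 axis miss mm 8.3 from offset: dsel 0.12 resid 0.00026
side z 0.049 side 1.0 line slope ang 0.231 axis miss mm -15.2 from offset: dsel 0.005 resid 0.00089
side depth pts 39 dsel 0.0698980231558397
 plus dir vs model -0.0027
```

```bash
python3 -m handwheel '[[0,0,0,0,0.067,0,0],[-0.048,0,-0.0205,0,0,0,0],[-0.048,0,-0.0205,0,0,0,0],[-0.048,0,-0.0205,0,0,0,0],[0,0.05,0,0,0,0,0],[0,0,0,0,0,0,0],[0,0,0,0,0,0,0]]'
python3 rel.py
```

```text
time: 8.35
tool_pos: [0.569, 0.0822, 0.1695]
tcp_rot: [-0.386, -2.011, 2.012]
wrist_force: [-0.3, 0.7, -0.4]
width: -0.002
8.35 [0.569  0.0822 0.1695] zang -1.9527 sel-equiv -2.096 radius 0.0742746582688256 off 0.043791367623010016 F [-0.27  0.66 -0.36] q [0.1  0.12 1.89 0.   1.13 2.05]
```

```bash
python3 -m handwheel '[[0,0.04,-0.0007,0,0,0,0],[0,0.04,0,0,0,0,0],[0,0.034,0,0,0,0,0],[0,0,0,0,0,0,0],[0,0,0,0,0,0,0]]'
python3 rel.py
python3 -m handwheel '[[-0.010,0,0,0,0,0,0],[-0.008,0,0,0,0,0,0],[0,0,0,0,0,0,0]]'
python3 rel.py
```

```text
time: 8.98
tool_pos: [0.572, 0.083, 0.0588]
tcp_rot: [-0.393, -2.015, 2.012]
wrist_force: [-0.2, 0.2, 0.4]
width: 0.0
8.975 [0.572  0.083  0.0588] zang -1.9532 sel-equiv -2.096 radius 0.07599377657588567 off 0.04139775348852479 F [-0.16  0.22  0.4 ] q [0.1  0.25 1.97 0.   0.92 2.05]
time: 9.35
tool_pos: [0.5886, 0.0756, 0.0573]
tcp_rot: [-0.393, -2.013, 2.012]
wrist_force: [-0.4, 0.6, 0.7]
width: 0.001
9.35 [0.5886 0.0756 0.0573] zang -1.9541 sel-equiv -2.097 radius 0.07538218173410134 off 0.02330204210173276 F [-0.44  0.62  0.65] q [ 0.09  0.28  1.94 -0.    0.93  2.04]
```

```bash
python3 -m handwheel '[[-0.004,0,0,0,0,0,0],[-0.0038,0,0,0,0,0,0],[0,0,0,0,0,0,0],[0,0,0,0,0,0,0]]'
python3 rel.py
```

```text
time: 9.85
tool_pos: [0.5942, 0.073, 0.0561]
tcp_rot: [-0.39, -2.012, 2.012]
wrist_force: [-0.1, -0.0, 0.4]
width: 0.002
9.85 [0.5942 0.073  0.0561] zang -1.9534 sel-equiv -2.096 radius 0.07501861034267383 off 0.01707785822770169 F [-0.06 -0.04  0.39] q [ 0.08  0.29  1.92 -0.    0.93  2.03]
```

```bash
python3 -m handwheel '[[-0.0018,0,0,0,0,0,0],[0,0,0,0,0,0,0],[0,0,0,0,0,0,0]]'
python3 rel.py
python3 -m handwheel '[[0.030,0,0,0,0,0,0],[0.030,0,0,0,0,0,0],[0.05,-0.03,0,0,0,0,0],[0.04,-0.045,0,0,0,0,0],[0.02,-0.045,0.02,0,0,0,0],[0,-0.045,0.03,0,0,0,0],[0,0,0,0,0,0,0]]'
python3 look.py f; python3 tab.py f
```

```text
time: 10.22
tool_pos: [0.5956, 0.0725, 0.0561]
tcp_rot: [-0.389, -2.012, 2.012]
wrist_force: [-0.9, 1.5, 0.6]
width: 0.003
10.225 [0.5956 0.0725 0.0561] zang -1.9535 sel-equiv -2.097 radius 0.07509025354873006 off 0.015550474622949577 F [-0.93  1.51  0.55] q [0.08 0.29 1.92 0.   0.93 2.03]
time: 11.1
tool_pos: [0.4222, 0.0888, 0.2263]
tcp_rot: [-0.402, -2.018, 2.013]
wrist_force: [0.4, 0.2, -0.9]
width: -0.002
11.1 p [0.4222 0.0888 0.2263] zang -1.9547 tilt [-0.01  -1.    -0.005] q [ 1.500e-01 -2.180e-01  2.105e+00 -1.000e-03  1.243e+00  2.105e+00] F [ 0.45  0.21 -0.89] w -0.0015589635426781353
top z 0.079 side -1.0 line slope ang -0.005 axis miss mm 0.7 from offset: dsel 0.005 resid 0.00028
top z 0.049 side 1.0 line slope ang 0.018 axis miss mm -1.4 from offset: dsel -0.001 resid 0.00033
top depth pts 47 dsel 0.00903753335180113
 plus dir vs model -0.005
side z 0.079 side -1.0 line slope ang -0.073 axis miss mm 10.4 from offset: dsel 0.069 resid 0.00067
side z 0.049 side 1.0 line slope ang 0.169 axis miss mm -15.1 from offset: dsel -0.054 resid 0.0008
side depth pts 38 dsel 0.018243408055116817
 plus dir vs model -0.0027
```

View pics/top_f.png

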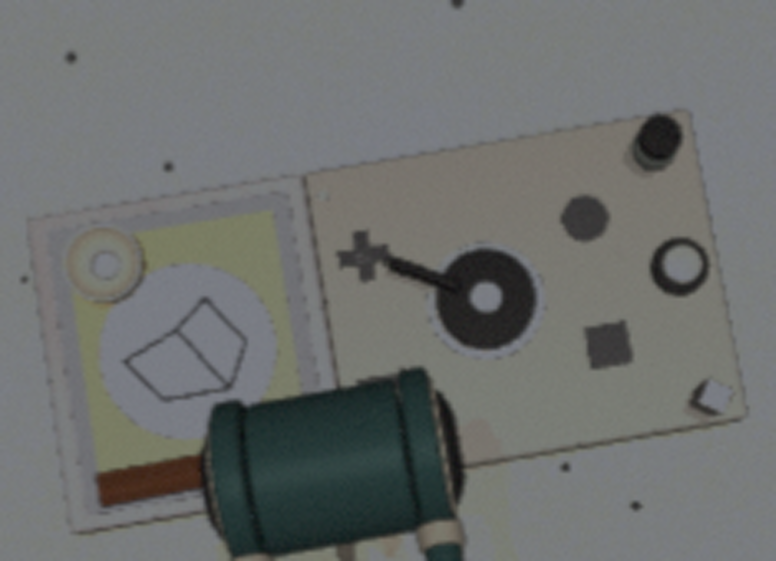

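The tab now points at the plus, within about 0.01 rad by the top silhouette and both depth maps. In the top crop the tab runs from (455,290) to (388,260) and the plus is at (363,256). Next is locating the button.

```bash
python3 - <<'E'
from h import *
for n,(x0,x1,y0,y1) in {"top":(330,352,170,192),"side":(290,315,175,195)}.items():
    c=dict(np.load(n+"_f.npz")); g=cv2.cvtColor(c["image"],cv2.COLOR_RGB2GRAY); 
    sub=g[y0:y1,x0:x1]
    if n=="top":
        dk=(sub<75).astype(np.uint8); cn,_=cv2.findContours(dk,cv2.RETR_CCOMP,cv2.CHAIN_APPROX_NONE)
        k=max(cn,key=cv2.contourArea); mo=cv2.minEnclosingCircle(k); print("housing",mo, ray(c,[mo[0][0]+x0,mo[0][1]+y0],.055))
        f=np.zeros_like(dk); cv2.drawContours(f,[k],-1,1,-1); br=(f>0)&(sub>=80); v,u=np.nonzero(br); print("bright",br.sum(),u.mean()+x0,v.mean()+y0,ray(c,[u.mean()+x0,v.mean()+y0],.065))
    else: print(sub)
    T=c["world_from_camera"];zm=c["z_map"]
    v,u=np.mgrid[y0:y1,x0:x1]; v=v.ravel();u=u.ravel()
    p=cv2.undistortPoints(np.c_[u,v].astype(float).reshape(-1,1,2),c["mtx"],c["dist"]).reshape(-1,2)
    Q=(np.c_[p,np.ones(len(p))]*zm[v,u][:,None])@T[:3,:3].T+T[:3,3]
    k=Q[:,2]>.060; print(n,"high",k.sum(),Q[k].mean(0),np.percentile(Q[k][:,2],[10,50,90]), np.histogram(Q[:,2],bins=np.arange(.04,.08,.004)))
E
```

```text
housing ((10.38888931274414, 10.38888931274414), 8.785962104797363) [[ 0.60855222 -0.17899094  0.055     ]]
bright 106 341.2830188679245 179.56603773584905 [[ 0.60926899 -0.18013992  0.065     ]]
top high 132 [ 0.60293141 -0.17583452  0.09450181] [0.0617296  0.06619914 0.06966072] (array([ 77, 127,  33,  42,  61,  34,  68,  25,   2]), array([0.04 , 0.044, 0.048, 0.052, 0.056, 0.06 , 0.064, 0.068, 0.072,
       0.076]))
[[165 167 167 167 165 164 167 167 167 166 164 149 121  76  50  50  50  52
   47  49  55  55  50  49  47]
 [164 166 164 165 163 164 166 167 167 167 162 154 124  81  57  52  52  53
   50  47  48  47  51  54  50]
 [155 160 160 161 165 164 165 165 166 166 163 149 119  81  52  53  48  49
   48  46  53  47  51  47  48]
 [148 151 154 157 159 162 161 165 165 162 156 140 104  69  52  50  54  49
   51  48  52  48  49  49  48]
 [142 142 143 148 149 152 155 156 158 157 148 124  88  62  44  47  50  48
   49  50  53  49  48  47  49]
 [141 140 141 142 142 143 144 145 147 147 136 103  71  55  50  51  49  54
   49  52  53  49  52  53  49]
 [142 142 140 141 142 137 133 133 137 139 121  
[... 939 characters left out ...]
  55  57  57  59  68  74  67  54
   54  51  50  51  49  52  51]
 [140 142 139 131 113  93  78  68  60  57  55  54  54  64  79  93  87  66
   52  51  49  55  49  51  49]
 [139 141 138 137 131 115  94  71  58  56  54  52  54  68  92 107  96  72
   54  50  50  52  52  49  54]
 [139 142 143 139 135 131 115  95  73  61  53  48  54  71  95 107  98  72
   54  53  49  48  50  50  49]
 [140 140 142 141 142 138 129 114  97  77  61  52  52  61  85 100  88  67
   56  51  52  52  51  53  51]]
side high 337 [0.43216871 0.11538416 0.31815617] [0.28989676 0.32223251 0.35651916] (array([37, 47,  4,  6,  7,  2, 16,  0,  0]), array([0.04 , 0.044, 0.048, 0.052, 0.056, 0.06 , 0.064, 0.068, 0.072,
       0.076]))
```

View pics/side_f.png

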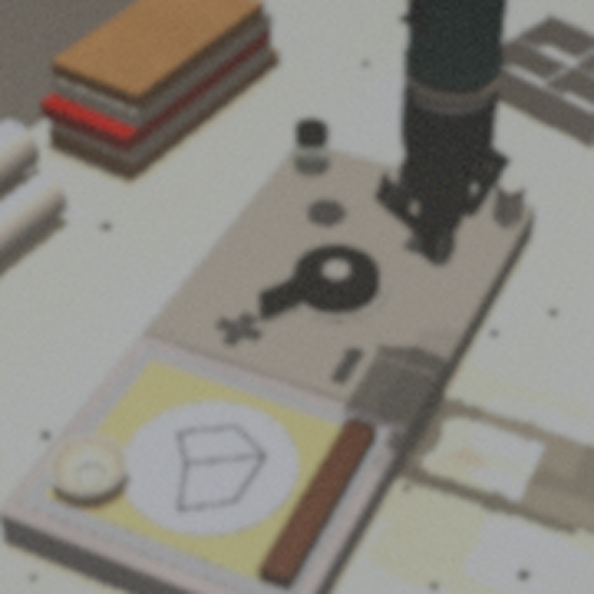

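```bash
python3 -m handwheel '[[-0.0454,0,0.0298,0,0,0,0],[-0.0454,0,0.0298,0,0,0,0],[-0.0454,0,0.0298,0,0,0,0],[-0.0454,0,0.0298,0,0,0,0],[-0.0454,0,0.0298,0,0,0,0],[-0.0454,0,0.0298,0,0,0,0],[0,0,0,0,0,0,0],[0,0,0,0,0,0,0]]'
cat > bt.py <<'E'
from h import *
from workcell import bot
s=bot.read_state();p,R=tool(s); print(s["time"],p.round(4),"err in tool",(R.T@(np.array([.608,-.179,p[2]])-p)).round(4),R[2].round(3),"F",np.round(s["wrist_force"],2))
E
python3 bt.py
```

```text
time: 12.2
tool_pos: [0.6045, -0.1775, 0.2186]
tcp_rot: [-0.385, -2.011, 2.009]
wrist_force: [0.5, -0.0, 1.2]
width: 0.004
12.2 [ 0.6045 -0.1775  0.2186] err in tool [-0.0038 -0.      0.0001] [ 0.004 -1.    -0.   ] F [ 0.48 -0.01  1.17]
```

```bash
python3 -m handwheel '[[-0.0038,0.045,0,0,0,0,0],[0,0.045,0,0,0,0,0],[0,0.040,0,0,0,0,0],[0,0,0,0,0,0,0],[0,0,0,0,0,0,0],[0,0,0,0,0,0,0]]'
python3 bt.py; python3 look.py g
```

```text
time: 12.95
tool_pos: [0.6108, -0.1798, 0.0941]
tcp_rot: [-0.394, -2.013, 2.015]
wrist_force: [-0.0, -0.1, 0.5]
width: -0.002
12.95 [ 0.6108 -0.1798  0.0941] err in tool [ 0.0029 -0.      0.0003] [-0.005 -1.    -0.   ] F [-0.01 -0.11  0.49]
12.95 p [ 0.6108 -0.1798  0.0941] zang -1.953 tilt [-0.005 -1.    -0.   ] q [-0.325  0.304  1.819  0.     1.014  1.628] F [-0.01 -0.11  0.49] w -0.0016703960497169382
```

View pics/side_g.png

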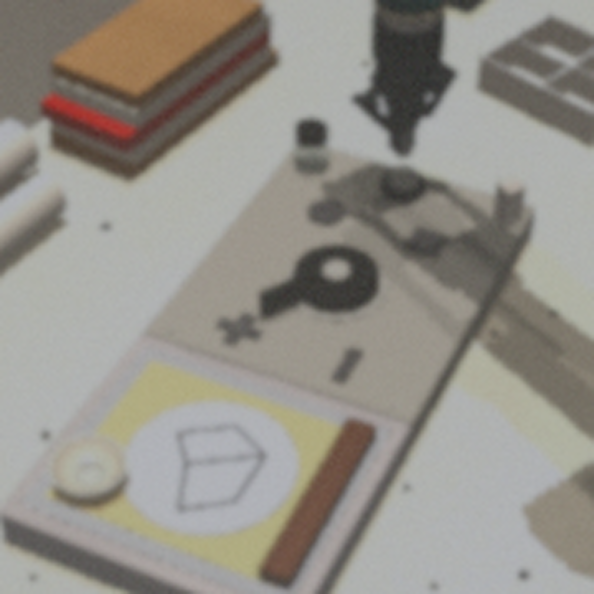

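The fingertips are right above the button at (403,150), with the jar and stamp well clear. I'll lower in small steps and watch the force.

```bash
python3 -m handwheel '[[0.003,0.010,0,0,0,0,0],[0,0.010,0,0,0,0,0],[0,0,0,0,0,0,0],[0,0,0,0,0,0,0]]'; python3 bt.py
python3 -m handwheel '[[0,0.003,0,0,0,0,0],[0,0.002,0,0,0,0,0],[0,0,0,0,0,0,0]]'; python3 bt.py
python3 -m handwheel '[[0,0.002,0,0,0,0,0],[0,0,0,0,0,0,0]]'; python3 bt.py
```

```text
time: 13.55
tool_pos: [0.6059, -0.1784, 0.0708]
tcp_rot: [-0.389, -2.012, 2.011]
wrist_force: [0.1, 0.1, -0.0]
width: 0.001
13.55 [ 0.6059 -0.1784  0.0708] err in tool [-0.0021 -0.     -0.0002] [ 0.001 -1.     0.   ] F [ 0.07  0.14 -0.  ]
time: 13.92
tool_pos: [0.6064, -0.1785, 0.0665]
tcp_rot: [-0.39, -2.012, 2.012]
wrist_force: [-1.0, -0.6, 2.2]
width: -0.005
13.925 [ 0.6064 -0.1785  0.0665] err in tool [-0.0017  0.     -0.0002] [-0. -1. -0.] F [-0.96 -0.56  2.19]
time: 14.18
tool_pos: [0.6064, -0.1786, 0.0646]
tcp_rot: [-0.39, -2.012, 2.012]
wrist_force: [-0.3, 0.6, 3.2]
width: 0.004
14.175 [ 0.6064 -0.1786  0.0646] err in tool [-0.0016  0.     -0.0002] [-0.001 -1.    -0.   ] F [-0.26  0.56  3.19]
```

```bash
python3 -m handwheel '[[0,0.002,0,0,0,0,0],[0,0,0,0,0,0,0]]'; python3 bt.py
python3 -m handwheel '[[0,0.001,0,0,0,0,0],[0,0,0,0,0,0,0]]'; python3 bt.py
```

```text
time: 14.42
tool_pos: [0.6065, -0.1786, 0.0625]
tcp_rot: [-0.391, -2.012, 2.012]
wrist_force: [-0.4, -0.0, 3.9]
width: 0.0
14.425 [ 0.6065 -0.1786  0.0625] err in tool [-0.0016  0.     -0.0002] [-0.001 -1.    -0.   ] F [-0.39 -0.02  3.94]
time: 14.68
tool_pos: [0.6065, -0.1786, 0.0615]
tcp_rot: [-0.391, -2.012, 2.012]
wrist_force: [-0.7, 0.4, 4.0]
width: 0.003
14.675 [ 0.6065 -0.1786  0.0615] err in tool [-0.0016  0.     -0.0002] [-0.001 -1.    -0.   ] F [-0.65  0.36  4.01]
```

```bash
python3 -m handwheel '[[0,0.001,0,0,0,0,0],[0,0,0,0,0,0,0]]'; python3 bt.py
python3 -m handwheel '[[0,0.001,0,0,0,0,0],[0,0,0,0,0,0,0]]'; python3 bt.py
```

```text
time: 14.92
tool_pos: [0.6065, -0.1785, 0.061]
tcp_rot: [-0.39, -2.012, 2.012]
wrist_force: [-1.4, 0.1, 7.3]
width: 0.002
14.925 [ 0.6065 -0.1785  0.061 ] err in tool [-0.0016  0.     -0.0001] [-0.001 -1.    -0.   ] F [-1.44  0.06  7.27]
time: 15.18
tool_pos: [0.6065, -0.1786, 0.0609]
tcp_rot: [-0.39, -2.012, 2.012]
wrist_force: [-3.2, 0.6, 11.9]
width: 0.001
15.175 [ 0.6065 -0.1786  0.0609] err in tool [-0.0015  0.     -0.0001] [-0.001 -1.    -0.   ] F [-3.24  0.59 11.92]
```

The button is hard against its stop: z stays at 0.061 while the force rises to 12 N. I'll lift straight up and look.

```bash
python3 -m handwheel '[[0,-0.006,0,0,0,0,0],[0,-0.012,0,0,0,0,0],[0,-0.04,0,0,0,0,0],[0,-0.05,0,0,0,0,0],[0.03,-0.05,0,0,0,0,0],[0.055,0,0.01,0,0,0,0],[0.055,0,0.01,0,0,0,0],[0.05,0,0.01,0,0,0,0]]'
python3 -m handwheel '[[0,0,0,0,0,0,0],[0,0,0,0,0,0,0]]'
python3 look.py h; python3 tab.py h
python3 - <<'E'
from h import *
a=dict(np.load("top_f.npz"));b=dict(np.load("top_h.npz"))
for n,c in(("f",a),("h",b)):
    print(n,np.median(c["z_map"][178:182,339:344]), np.abs(a["image"][120:240,300:370].astype(int)-c["image"][120:240,300:370]).mean())
E
```

```text
time: 16.18
tool_pos: [0.4163, -0.1346, 0.2168]
tcp_rot: [-0.388, -2.012, 2.011]
wrist_force: [1.1, 0.3, 1.2]
width: -0.001
time: 16.42
tool_pos: [0.419, -0.1354, 0.2175]
tcp_rot: [-0.391, -2.012, 2.012]
wrist_force: [-0.6, -0.1, 0.5]
width: 0.001
16.425 p [ 0.419  -0.1354  0.2175] zang -1.9537 tilt [-0.001 -1.    -0.   ] q [-0.369 -0.185  2.095  0.     1.23   1.584] F [-0.55 -0.14  0.47] w 0.0007259447643331744
top z 0.079 side -1.0 line slope ang -0.001 axis miss mm 0.4 from offset: dsel 0.004 resid 0.00027
top z 0.049 side 1.0 line slope ang 0.014 axis miss mm -1.1 from offset: dsel -0.002 resid 0.00028
top depth pts 46 dsel 0.011323860049701207
 plus dir vs model -0.005
side z 0.079 side -1.0 line slope ang -0.056 axis miss mm 9.1 from offset: dsel 0.068 resid 0.00052
side z 0.049 side 1.0 line slope ang 0.193 axis miss mm -16.9 from offset: dsel -0.056 resid 0.00095
side depth pts 38 dsel 0.01384803184001493
 plus dir vs model -0.0027
f 1.2732439 0.0
h 1.2726727 15.76313492063492
```

View pics/top_h.png

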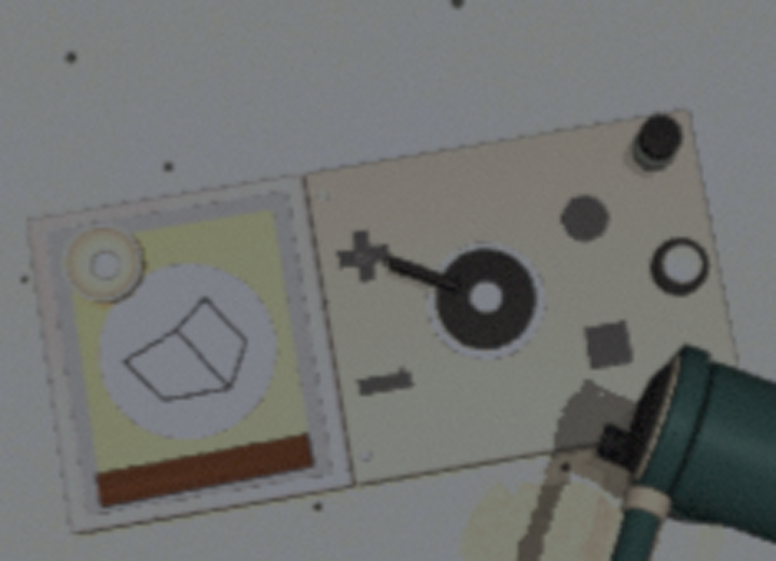

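View pics/side_h.png

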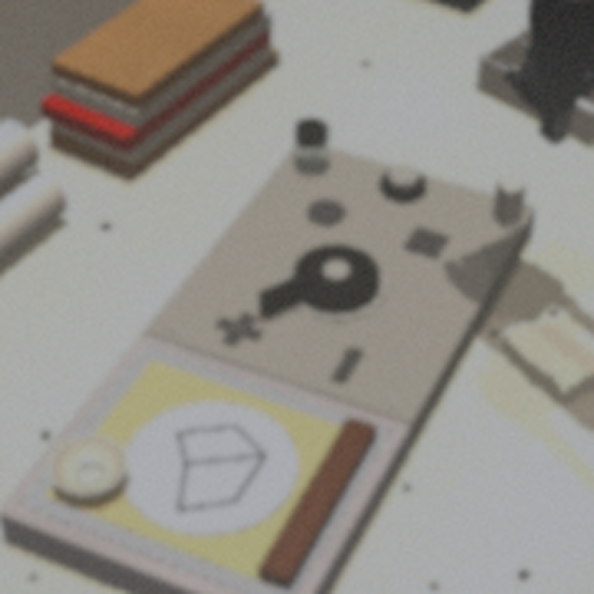

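The tab still points at the plus. The button at side (403,183) is back up at its earlier depth. The jar at (312,145) and stamp at (510,200) are where they were, and the arm is clear, so I'm handing in.

```bash
python3 -c "
from workcell import workorder; print(workorder.finish_job())"
```

```text
the job is handed in; nothing more can be done
None
```

The selector is set on the plus tag, the start button was pressed and came back up, and the job was handed in at about 16.5 s.

- **Selector:** I pushed the tab clockwise with the shut fingertips from about +0.17 to about -2.09 rad, without gripping it. That took one main sweep plus a small correction of 0.067 rad. The last top-view silhouettes put it within 0.005 rad of the plus, and the depth points from both cameras within about 0.014 rad.
- **Start button:** I pressed it only after the selector was set. It met a hard stop about 7 mm below first contact, with the force rising to 12 N. On release, its depth in the top camera matched the reading before the press to within 0.6 mm.
- **Everything else:** The jar, stamp, dish and wooden bar look unmoved in the last pictures, and the arm is well clear. I did not measure their positions, and I did not re-check the palette, bottle, brush and brush pot at the end.
- **Checks that disagreed:** The side camera's silhouette lines gave inconsistent tab angles (about ±0.06 rad) because that view looks almost along the tab, so I did not use them. The two cameras placed the selector's axis about 4 mm apart, and I used the average.

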